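# Put the parts rack back in order

### The arm

A 7-joint arm with a two-finger parallel gripper is mounted at the origin on the work surface. World frame = base frame: x ahead of the robot, y to its left, z up, the work surface at z = 0. Lengths are in m, angles in rad, forces in N, time in s.
With the tool pointing down it reaches from about 0.4 to 0.85 m from the base axis. Payload 10.4 kg.
Tool frame: the origin (TCP) lies at the very end of the fingers, on their centre line; the grasp point (between the pads) lies 19 mm behind it (manip.grip_point_offset is the distance from the TCP to the grasp point, in m); z points along the fingers, y is the line along which they close (so a half turn about z gives the same grasp; the last joint's range is limited). The gripper opens to 85 mm and grips with 20 to 120 N. Pads are 22 mm wide; open, the fingers measure 114 mm over their backs; the gripper's body (76 mm by 85 mm) begins 54 mm behind the grasp point. The pads swing forward as they close: fully open they stand 13 mm farther back than shut.
Start: joints at [1.095, 0.332, -0.065, 1.46, 0.022, 1.35, -0.088], TCP at [0.273, -0.562, 0.231] pointing down, gripper open.
Joint ranges: [-2.6, 2.6], [-0.5, 2.12], [-1.47, 1.34], [0.16, 2.42], [-1.27, 4.41], [0.06, 2.06], [-2.6, 2.6]. Speed limits (rad/s): [2.22, 2.22, 2.79, 2.79, 3.14, 3.14, 3.14].

### API

Orientations are given as a unit quaternion [x, y, z, w].
In Python, from workcell import manip gives the robot as it stands. The module is installed in compiled form; this text tells all that it offers.
- The arm moves only by the tool step_arm, never from a script. Its argument "moves" is a list of rows, each a list of 7 numbers: the closure, from 0 (fully open) to 1 (shut), then the shift along the world's x, y, z in mm, then the turn, a rotation vector about the world's x, y, z in rad. In form: [[grip, tx, ty, tz, ax, ay, az], ...]. A call has 1 to 10 rows; each row is the pose to reach, as a shift and turn from the pose commanded when the call began; what a row does not reach only later rows make up. A row lasts 1/10 s, in which the tool goes at most 50 mm and 8.59 degrees, less where a joint would pass 70% of its speed; a pose out of reach is approached as far as the arm can. A call with a gripper value outside its range is refused whole. The fingers move at their own pace and stop on an object; "grip_force" is the grip in N (left out, the last holds). Time passes only in rows, so rows that repeat a pose let the fingers close. It gives the time, the measured TCP pose, the force, the opening and the grip force at its end, in the units of the state.
- manip.get_obs(): the state, without advancing time (a new reading comes with each control period).
- manip.camera(name): name is "side" or "top"; returns a dict with "image" (400x640x3 uint8, blue, green, red), "K" (3x3 intrinsics, pixels), "rvec" (rotation vector, rad) and "tvec" (3), from world to camera coordinates, as OpenCV has them. Camera axes: x right, y down, z forward; pixel columns grow to the right and rows downward; lengths in m; the calibration is good to about 2 mm. A picture is of the moment at which its call begins. There is no depth.
- manip.hand_in(): hands the job in; it is judged then, once.
The state is a dict: "clock": time; "joint_pos": joint angles; "joint_velocities": joint speeds; "tau": joint torques, N m; "position": TCP position; "ee_rot": TCP orientation; "ft_force": force on the tool from outside, world axes, zero at the start; "torque": the same for the moment, N m; "grip_width": opening from 0.0 (shut) to 1.0 (fully open); "grasp_force": force on a finger pad.
Only numpy, scipy, OpenCV 4.12 (cv2) and the standard library are available. Lean on these libraries where they do the work, as an engineer would, in place of code of your own. Each camera call takes 0.05 s, during which the arm holds its last target. There are 200 camera calls.

### The job

One of the three bays of the bench rack is empty: slide the teal-fronted parts box that was left out on the bench into that empty bay, and push home the stocked box that has been left sticking out. In the end all three boxes stand straight in the rack, one to a bay, coloured ends towards the robot and flush with the front ends of the dividers. The old cardboard will not stand it to lift or tip a box, so keep the boxes flat on the bench, and leave the spray can, the jar and the wrench alone.

Things in the scene. Friction and masses are not known exactly. Their poses are not given: they have to be found in the camera images.
- rack: Fixed slate-blue rack, three bays open towards the robot. Origin: on the bench, middle of the mouth (front ends of the dividers); x points into the bays, y to the left bay. Dividers 6 mm thick, 40 high, at y = -165, -55, 55, 165: bays 104 mm wide, no floor. Back stop 25 mm high at x = 103. A board roofs x = 53 to 115 mm: underside at 80 mm, top 94, stock on it up to 121; open above for x under 53.
- bay_left (a point): Point on the bench in the left bay of the rack (rack x 50, y 110 mm): where a box's origin lies when the box is centred in that bay with its front flush with the front ends of the dividers; axes as the rack's.
- bay_middle (a point): Point on the bench in the middle bay of the rack (rack x 50, y 0 mm): where a box's origin lies when the box is centred in that bay with its front flush with the front ends of the dividers; axes as the rack's.
- bay_right (a point): Point on the bench in the right bay of the rack (rack x 50, y -110 mm): where a box's origin lies when the box is centred in that bay with its front flush with the front ends of the dividers; axes as the rack's.
- teal_box: Open-topped cardboard parts box with a teal front wall, full of brass bushes: 100 (x) x 90 (y) x 60 mm high, walls 4 mm, filled to 42 mm, about 0.35 kg. Origin: centre of its underside. Its x axis points from the coloured front wall to the plain rear wall. It stands out on the bench, between the robot and the rack, turned somewhat.
- pink_box: Open-topped cardboard parts box with a pink front wall, full of small pulleys: 100 (x) x 90 (y) x 60 mm high, walls 4 mm, filled to 42 mm, about 0.35 kg. Origin: centre of its underside. Its x axis points from the coloured front wall to the plain rear wall. It stands in one of the bays, either home or sticking out 30 to 42 mm.
- yellow_box: Open-topped cardboard parts box with a yellow front wall, full of bolts: 100 (x) x 90 (y) x 60 mm high, walls 4 mm, filled to 42 mm, about 0.35 kg. Origin: centre of its underside. Its x axis points from the coloured front wall to the plain rear wall. It stands in one of the bays, either home or sticking out 30 to 42 mm.
- spray_can: Red spray can, 60 mm across, 170 mm high, standing to the right. Origin: centre of its underside.
- jar: Amber glass jar with a steel lid, 60 mm across, 85 mm high, standing to the left. Origin: centre of its underside.
- wrench: Steel wrench 170 mm long lying flat on the bench to the left. Origin: at the underside, near the middle; x along its length.
Things that resemble listed ones, but are neither listed nor needed, are in the scene too. Leave any green look-alike of the teal_box alone.

How it is judged:
At the end, for the whole second after the job is handed in: Each of the teal, pink and yellow boxes stands at rest in one of the three bays: its coloured front within 10 mm of flush with the front ends of the dividers, within 15 mm of the bay's middle, turned less than 0.12 rad from straight, its coloured end towards the robot, upright on the bench (((x of teal_box in the frame of bay_left between -0.01 and 0.01 m and y of teal_box in the frame of bay_left between -0.015 and 0.015 m) or (x of teal_box in the frame of bay_middle between -0.01 and 0.01 m and y of teal_box in the frame of bay_middle between -0.015 and 0.015 m) or (x of teal_box in the frame of bay_right between -0.01 and 0.01 m and y of teal_box in the frame of bay_right between -0.015 and 0.015 m)) and angle between the x axis of each of teal_box, pink_box, yellow_box and the x axis of rack, either way round below 0.12 rad and angle between each of teal_box, pink_box, yellow_box's own z axis and vertical below 0.06 rad and x of rack in the frame of teal_box below 0 m and linear speed of each of teal_box, pink_box, yellow_box below 0.01 m/s and ((x of pink_box in the frame of bay_left between -0.01 and 0.01 m and y of pink_box in the frame of bay_left between -0.015 and 0.015 m) or (x of pink_box in the frame of bay_middle between -0.01 and 0.01 m and y of pink_box in the frame of bay_middle between -0.015 and 0.015 m) or (x of pink_box in the frame of bay_right between -0.01 and 0.01 m and y of pink_box in the frame of bay_right between -0.015 and 0.015 m)) and x of rack in the frame of pink_box below 0 m and ((x of yellow_box in the frame of bay_left between -0.01 and 0.01 m and y of yellow_box in the frame of bay_left between -0.015 and 0.015 m) or (x of yellow_box in the frame of bay_middle between -0.01 and 0.01 m and y of yellow_box in the frame of bay_middle between -0.015 and 0.015 m) or (x of yellow_box in the frame of bay_right between -0.01 and 0.01 m and y of yellow_box in the frame of bay_right between -0.015 and 0.015 m)) and x of rack in the frame of yellow_box below 0 m); the robot touches nothing.
It fails at once if a parts box is lifted off the bench (origin over 15 mm high) or tipped by more than 0.25 rad (height (world z) of any of teal_box, pink_box, yellow_box above 0.015 m or angle between any of teal_box, pink_box, yellow_box's own z axis and vertical above 0.25 rad).
It fails at once if the spray can, the jar or the wrench is moved by more than 20 mm (distance of any of spray_can, jar, wrench from where it was at the start of the episode above 0.02 m).
It also fails if it takes over 64 s, if anything falls off the work surface, if the arm or the gripper's body presses on something with over 40 N, if the wrist force passes 120 N, or if a joint passes its speed limit or range.

## Working session

There is one attempt and no reset: what is moved stays moved. The work goes in short steps, Python scripts to look and compute and a tool call to move; the robot and the scene stay as the last step left them, time stands still between calls to the robot, and variables do not carry over. Pictures are saved under pics/ and viewed, at most 10 in all, crops included, and the job is handed in when it is done.

Besides the shell and the picture viewer there is one more tool, called after "Request:" as a command line: name --pt "numbers of a row" for each row, then --argument value for the rest. step_arm: Moves the arm, as the interface text tells. Its arguments: {"type":"object","properties":{"moves":{"type":"array","items":{"type":"array","items":{"type":"number"}}},"grip_force":{"type":"number"}},"required":["moves"]}

```bash
mkdir -p pics
cat > h.py <<'E'
import numpy as np, cv2
from workcell import manip
def snap(n,f=None):
    c=manip.camera(n)
    if f: cv2.imwrite('pics/'+f,c['image'])
    return c
def ray(c,uv,z):
    R=cv2.Rodrigues(np.array(c['rvec'],float))[0];t=np.array(c['tvec'],float).ravel()
    p=cv2.undistortPoints(np.array(uv,float).reshape(-1,1,2),np.array(c['K'],float),None).reshape(-1,2)
    o=-R.T@t; d=np.c_[p,np.ones(len(p))]@R
    return o+d*((z-o[2])/d[:,2])[:,None]
def proj(c,P):
    return cv2.projectPoints(np.array(P,float).reshape(-1,1,3),np.array(c['rvec'],float),np.array(c['tvec'],float),np.array(c['K'],float),None)[0].reshape(-1,2)
E
python3 - <<'E'
from h import *
for n in('top','side'):
    c=snap(n,n+'0.png'); R=cv2.Rodrigues(np.array(c['rvec'],float))[0]
    print(n,-R.T@np.array(c['tvec']).ravel(),c['K'])
print(manip.get_obs(),manip.grip_point_offset)
E
```

```text
top [0.35147678 0.02041258 1.20685883] [[416.77589012   0.         317.57805901]
 [  0.         416.77589012 199.76241705]
 [  0.           0.           1.        ]]
side [0.22760071 0.84625049 1.03510935] [[490.56261039   0.         317.68823215]
 [  0.         490.56261039 197.68992375]
 [  0.           0.           1.        ]]
{'clock': 0.1, 'joint_pos': array([ 1.09543804,  0.33281979, -0.06470876,  1.46088547,  0.02165582,
        1.34991702, -0.08848265]), 'joint_velocities': array([ 0.0025075 , -0.00131173,  0.00047118, -0.0025373 , -0.00031012,
       -0.00092236, -0.00209308]), 'tau': array([ 1.70003364e-03, -6.26748705e+01,  4.95359511e-02, -3.92430067e+01,
        1.63825782e-02,  7.00976947e-03,  2.23365970e-05]), 'position': array([ 0.27323399, -0.56171714,  0.23057517]), 'ee_rot': array([ 9.74478791e-01,  2.24478601e-01, -2.04249777e-04, -6.34332225e-04]), 'ft_force': array([-0.3603143 ,  0.30546831,  0.35606827]), 'torque': array([0.05671316, 0.02317802, 0.03671741]), 'grasp_force': 0.0, 'grip_width': 0.9990695606622677} 0.0187
```

View pics/top0.png

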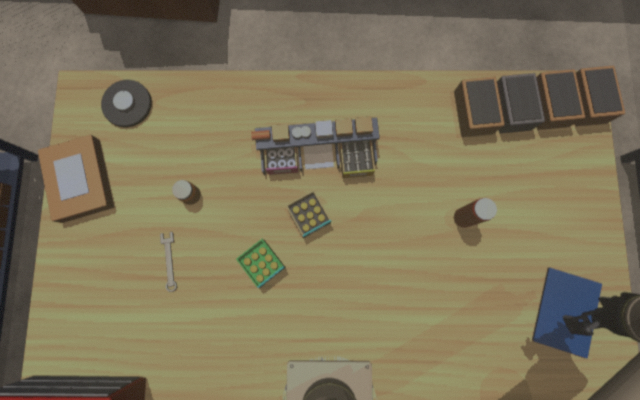

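View pics/side0.png

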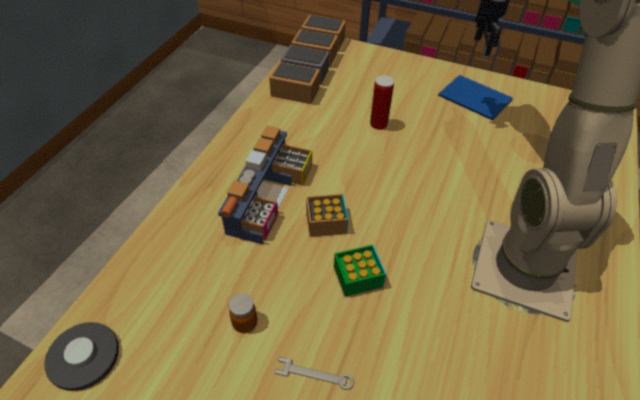

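The top view shows pink in the left bay (282,160), yellow in the right bay (358,160), the middle bay empty (320,157), teal at (310,215) and the green decoy at (262,263). I'll enlarge the middle.

Run:
```python
import cv2,numpy as np
a=cv2.imread('pics/top0.png')[110:250,240:400]; b=cv2.imread('pics/side0.png')[120:250,215:375]
a=np.clip(a*1.6,0,255).astype('uint8')
cv2.imwrite('pics/tz.png',cv2.resize(a,(640,560),interpolation=cv2.INTER_CUBIC))
b=np.clip(b*1.4,0,255).astype('uint8')
cv2.imwrite('pics/sz.png',cv2.resize(b,(640,520),interpolation=cv2.INTER_CUBIC))
```

```text
(no output)
```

View pics/tz.png

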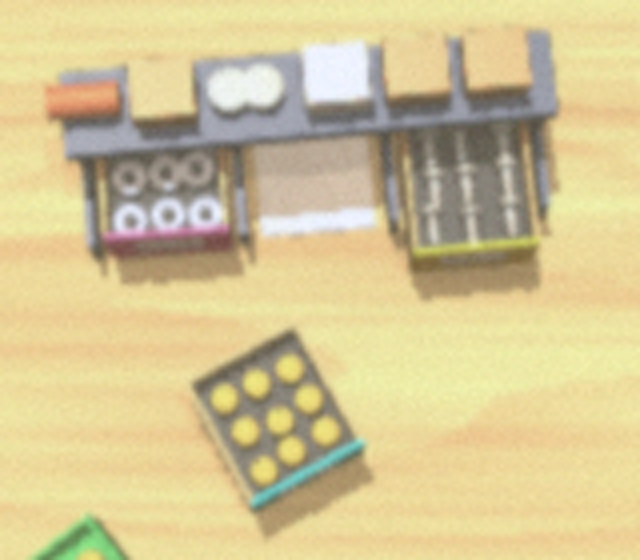

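View pics/sz.png

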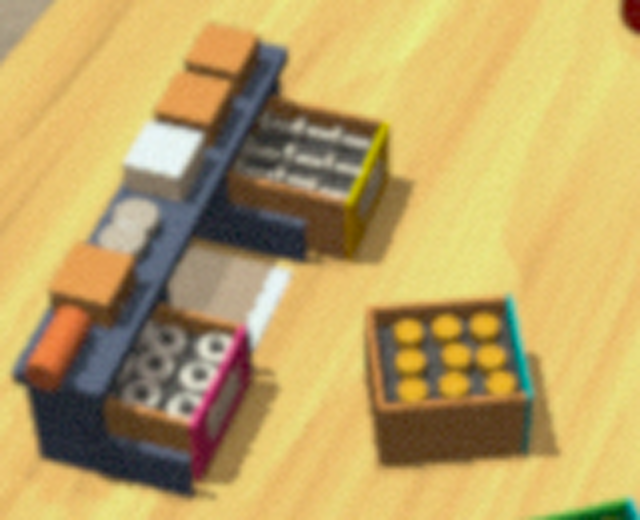

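Yellow (right bay) sticks out, pink is flush, and the middle bay is empty. Enlarged top view: teal top corners at (195,383), (293,331), (363,445) and (255,505). The board's front edge runs from (68,158) to (555,112).

Run:
```python
from h import *
c=snap('top')
s=snap('side')
f=lambda p:np.array(p,float)/4+[240,110]
g=lambda p:np.array(p,float)/4+[215,120]
T=ray(c,f([[195,383],[293,331],[363,445],[255,505]]),.06)[:,:2]; print('teal',T,T.mean(0))
T2=ray(s,g([[370,310],[510,298],[528,392],[380,408]]),.06)[:,:2]; print('teal side RR,FR,FL,RL',T2,T2.mean(0))
for t in (T[[0,1,2,3]],T2[[3,0,1,2]]):
    d=(t[0]+t[1]-t[2]-t[3])/2; e=(t[0]+t[3]-t[1]-t[2])/2; print('yaw',np.arctan2(d[1],d[0]),np.linalg.norm(d),np.arctan2(-e[0],e[1]),np.linalg.norm(e))
B=ray(c,f([[68,158],[555,112],[550,30],[60,75]]),.094)[:,:2]; print('board',B)
Bs=ray(s,g([[105,390],[285,50]]),.094)[:,:2]; print('board side front',Bs)
print('pink top front',ray(c,f([[105,236],[230,236]]),.06)[:,:2],ray(s,g([[245,330],[200,420]]),.06)[:,:2])
print('yel top front',ray(c,f([[413,252],[535,241]]),.06)[:,:2],ray(s,g([[385,125],[353,200]]),.06)[:,:2])
d=B[1]-B[0]; yaw=np.arctan2(d[0],-d[1]); print('rack yaw',yaw)
R=np.array([[np.cos(yaw),-np.sin(yaw)],[np.sin(yaw),np.cos(yaw)]])
o=(B[0]+B[1])/2-R@[.053,0]; print('origin',o)
print('other: can',ray(c,[[486,209]],.17),'jar',ray(c,[[182,188]],.085),'green',ray(c,[[262,263]],.06),'wrench',ray(c,[[170,262]],0))
P=[[x,y,z] for y in(-.165,-.055,.055,.165) for x,z in((0,0.04),)]
P=[[*(o+R@p[:2]),p[2]] for p in P]; print((proj(c,P)-[240,110])*4,(proj(s,P)-[215,120])*4)
```

```text
teal [[ 0.53704616  0.11442719]
 [ 0.57423973  0.04635122]
 [ 0.49405792 -0.00272016]
 [ 0.45216587  0.07157467]] [0.51437742 0.05740823]
teal side RR,FR,FL,RL [[0.57567705 0.04946717]
 [0.49391581 0.0022501 ]
 [0.4543625  0.07380652]
 [0.53643892 0.12366616]] [0.51509857 0.06229749]
yaw 0.508128987783204 0.0944662671681402 0.507048777821594 0.0814309235953773
yaw 0.5348996226723713 0.0952190469847851 0.49557677354181706 0.08284432686911072
board [[ 0.68931748  0.20266635]
 [ 0.72335205 -0.13536195]
 [ 0.78332086 -0.13304113]
 [ 0.74960612  0.21016042]]
board side front [[ 0.68739513  0.203233  ]
 [ 0.72143934 -0.13060095]]
pink top front [[0.64233452 0.18016979]
 [0.64260791 0.0915061 ]] [[0.64417116 0.09842769]
 [0.63714989 0.17782734]]
yel top front [[ 0.63138057 -0.03797211]
 [ 0.63963823 -0.12414445]] [[ 0.63756319 -0.12006316]
 [ 0.62779676 -0.04046358]]
rack yaw 0.1003473859674442
origin [0.65360139 0.0283427 ]
other: can [[ 0.51302002 -0.38936425  0.17      ]] jar [[0.58137262 0.40786121 0.085     ]] green [[0.37870205 0.18456258 0.06      ]] wrench [[0.38149038 0.45823008 0.        ]]
[[547.09767983 206.70989236]
 [395.3448918  221.09330928]
 [243.43220371 235.49188184]
 [ 91.3593627  249.90563399]] [[352.98601893 119.52208914]
 [304.67993419 220.39763036]
 [251.21906273 332.03769334]
 [191.73179115 456.26243125]]
```

Both views agree to within about 3 mm. Rack origin is (0.6536, 0.029), yaw 0.10. Teal centre is (0.515, 0.060), yaw 0.51. Yellow sticks out about 30 mm.

I'll pinch the teal front wall from above (grip point about (0.473, 0.037)), turn the box flat on the bench, then slide it in.

Request:
step_arm --pt "0.4 200 598 0 0 0 1.63" --pt "0.4 200 598 0 0 0 1.63" --pt "0.4 200 598 0 0 0 1.63" --pt "0.4 200 598 0 0 0 1.63" --pt "0.4 200 598 0 0 0 1.63" --pt "0.4 200 598 0 0 0 1.63" --pt "0.4 200 598 0 0 0 1.63" --pt "0.4 200 598 0 0 0 1.63" --pt "0.4 200 598 0 0 0 1.63" --pt "0.4 200 598 0 0 0 1.63" --grip_force 30

```text
clock: 1.2
position: [0.4322, -0.0859, 0.2315]
ee_rot: [0.558, 0.83, -0.0, 0.0]
ft_force: [1.0, -0.8, 0.5]
grip_width: 0.597
grasp_force: 0.0
```

Request:
step_arm --pt "0.4 41 124 0 0 0 0.13" --pt "0.4 41 124 0 0 0 0.13" --pt "0.4 41 124 0 0 0 0.13" --pt "0.4 41 124 -50 0 0 0.13" --pt "0.4 41 124 -90 0 0 0.13" --pt "0.4 41 124 -120 0 0 0.13" --pt "0.4 41 124 -130 0 0 0.13" --pt "0.4 41 124 -130 0 0 0.13" --pt "0.4 41 124 -130 0 0 0.13"

```text
clock: 2.1
position: [0.474, 0.0363, 0.1027]
ee_rot: [0.505, 0.863, 0.001, 0.001]
ft_force: [0.2, 0.4, -0.0]
grip_width: 0.602
grasp_force: 0.0
```

Run:
```python
from h import *
o=manip.get_obs();print(o['position'],o['ee_rot'],o['grip_width'])
b=snap('side')['image'][150:250,260:400];cv2.imwrite('pics/s1.png',cv2.resize(b,(700,500),interpolation=cv2.INTER_CUBIC))
```

```text
[0.47395494 0.03628008 0.10274681] [5.05065202e-01 8.63080711e-01 5.24299272e-04 7.44311741e-04] 0.602091869146983
```

View pics/s1.png

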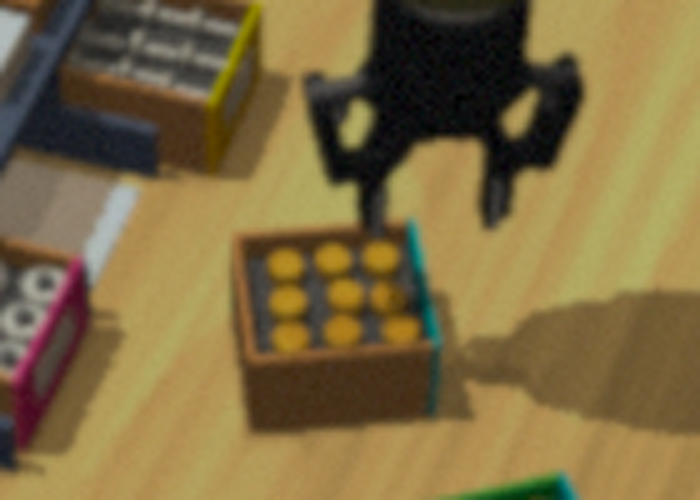

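The crop shows the fingers straddling the teal wall's line above the box. Descending, then pinching.

Request:
step_arm --pt "0.4 0 0 -30 0 0 0" --pt "0.4 0 0 -50 0 0 0" --pt "0.4 0 0 -56 0 0 0" --pt "0.4 0 0 -56 0 0 0" --pt "0.7 0 0 -56 0 0 0" --pt "0.8 0 0 -56 0 0 0" --pt "0.9 0 0 -56 0 0 0" --pt "1 0 0 -56 0 0 0" --pt "1 0 0 -56 0 0 0" --pt "1 0 0 -56 0 0 0" --grip_force 30

```text
clock: 3.15
position: [0.474, 0.0364, 0.0462]
ee_rot: [0.505, 0.863, 0.001, 0.001]
ft_force: [0.9, 0.8, 7.3]
grip_width: 0.032
grasp_force: 32.7
```

Request:
step_arm --pt "1 0 0 0 0 0 0" --pt "1 0 0 0 0 0 0" --pt "1 0 0 0 0 0 0"

```text
clock: 3.45
position: [0.474, 0.0364, 0.0462]
ee_rot: [0.505, 0.863, 0.001, 0.001]
ft_force: [0.5, 0.6, 6.2]
grip_width: 0.035
grasp_force: 32.7
```

Request:
step_arm --pt "1 5 -2 0 0 0 -0.05" --pt "1 10 -4 0 0 0 -0.1" --pt "1 15 -6 0 0 0 -0.15" --pt "1 20 -7 0 0 0 -0.2" --pt "1 25 -9 0 0 0 -0.25" --pt "1 30 -11 0 0 0 -0.3" --pt "1 35 -13 0 0 0 -0.35" --pt "1 40 -15 0 0 0 -0.41" --pt "1 40 -15 0 0 0 -0.41" --pt "1 40 -15 0 0 0 -0.41"

```text
clock: 4.45
position: [0.5138, 0.0224, 0.0462]
ee_rot: [0.67, 0.742, 0.001, 0.0]
ft_force: [-0.9, 3.0, 7.3]
grip_width: 0.038
grasp_force: 32.8
```

Run:
```python
from h import *
o=manip.get_obs();print(o['position'],o['ee_rot'],o['grip_width'],o['ft_force'])
a=snap('top')['image'][110:250,240:400]; b=snap('side')['image'][120:250,215:375]
f=lambda a:cv2.resize(np.clip(a*1.5,0,255).astype('uint8'),(400,a.shape[0]*400//160),interpolation=cv2.INTER_CUBIC)
a,b=f(a),f(b); b=cv2.copyMakeBorder(b,0,a.shape[0]-b.shape[0],0,0,0)
cv2.imwrite('pics/m2.png',np.hstack([a,b]))
```

```text
[0.51376813 0.0223799  0.0462015 ] [6.69921089e-01 7.42431696e-01 9.41189682e-04 1.58214812e-04] 0.037924058834118174 [-0.93818089  2.98250616  7.29787218]
```

View pics/m2.png

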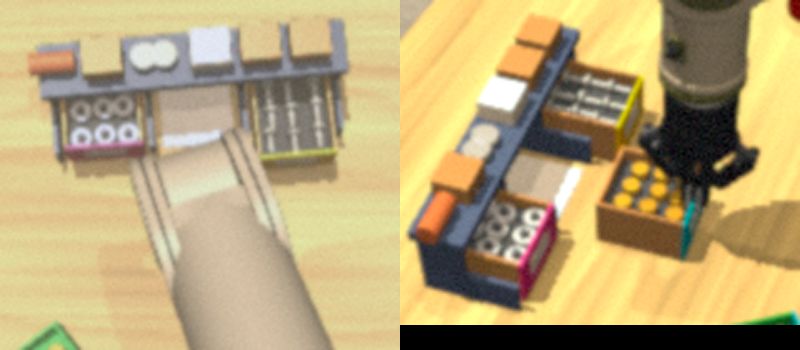

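The side view shows teal turned with the gripper: top corners RL (598,203), RR (622,150), FL (689,219). I'll measure its yaw.

Run:
```python
from h import *
s=snap('side')
T=ray(s,np.array([[198,203],[222,150],[289,219]])/2.5+[215,120],.06)[:,:2];print(T)
a=T[0]-T[2];b=T[0]-T[1];print(np.arctan2(a[1],a[0]),np.linalg.norm(a),np.arctan2(-b[0],b[1]),np.linalg.norm(b),'c',(T[1]+T[2])/2)
```

```text
[[ 0.60269506  0.07547332]
 [ 0.61073318 -0.00560008]
 [ 0.50610052  0.05788451]]
0.18011575975494087 0.09818284576579818 0.09882331936350111 0.08147090425259663 c [0.55841685 0.02614221]
```

Request:
step_arm --pt "1 9 -2 0 0 0 0" --pt "1 17 -4 0 0 0 0" --pt "1 26 -5 0 0 0 0" --pt "1 36 -4 0 0 0 0" --pt "1 46 -3 0 0 0 0" --pt "1 56 -2 0 0 0 0" --pt "1 66 -1 0 0 0 0" --pt "1 76 0 0 0 0 0" --pt "1 76 0 0 0 0 0"

```text
clock: 5.5
position: [0.5882, 0.0211, 0.0462]
ee_rot: [0.67, 0.742, -0.001, -0.001]
ft_force: [-10.8, -1.3, 16.2]
grip_width: 0.039
grasp_force: 34.1
```

Run:
```python
from h import *
o=manip.get_obs();print(o['position'],o['ee_rot'],o['grip_width'],o['ft_force'])
b=snap('side')['image'][130:240,215:355]
cv2.imwrite('pics/s3.png',cv2.resize(np.clip(b*1.5,0,255).astype('uint8'),(700,550),interpolation=cv2.INTER_CUBIC))
```

```text
[0.58816041 0.02114557 0.04621718] [ 0.67011984  0.74225108 -0.00142212 -0.00083833] 0.03940054638758249 [-10.76985582  -1.26198779  16.2379963 ]
```

View pics/s3.png

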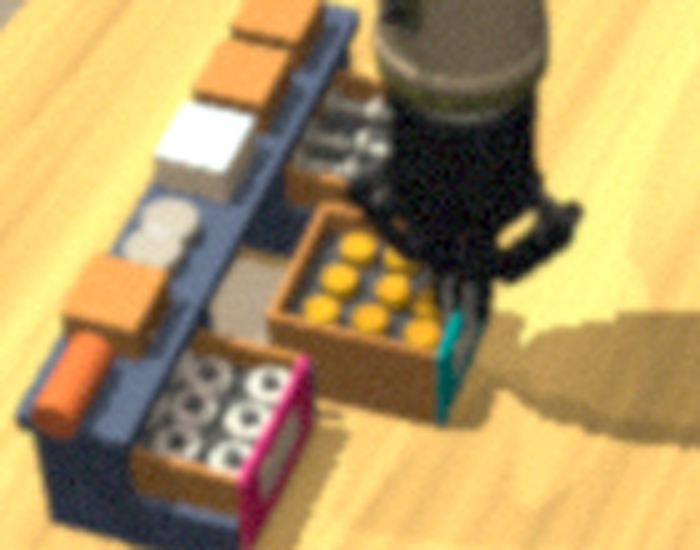

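The teal box's rear is at the bay mouth: top corners RL (268,318), RR (322,205), FL (441,358).

Run:
```python
from h import *
s=snap('side'); print(manip.get_obs()['ft_force'])
T=ray(s,np.array([[268,318],[322,205],[441,358]])/5+[215,130],.06)[:,:2]
d=T-[.6536,.029];R=np.array([[.995,.0998],[-.0998,.995]]);print(d@R.T)
```

```text
[-9.45388523 -0.44873229 15.46212639]
[[ 0.02797377  0.04652345]
 [ 0.02958726 -0.04242008]
 [-0.06910459  0.045422  ]]
```

Box is centred within 2 mm, straight, and about 29 mm into the bay. The force is only friction from downward preload, so I'll ease up 1 mm and push on.

Request:
step_arm --pt "1 0 0 1 0 0 0" --pt "1 10 1 1 0 0 0" --pt "1 20 2 1 0 0 0" --pt "1 30 3 1 0 0 0" --pt "1 40 3 1 0 0 0" --pt "1 50 4 1 0 0 0" --pt "1 58 5 1 0 0 0" --pt "1 64 5 1 0 0 0" --pt "1 64 5 1 0 0 0" --pt "1 64 5 1 0 0 0"

```text
clock: 6.6
position: [0.6528, 0.0263, 0.0463]
ee_rot: [0.67, 0.742, -0.0, -0.0]
ft_force: [-3.7, 1.0, 3.1]
grip_width: 0.04
grasp_force: 32.4
```

Run:
```python
from h import *
o=manip.get_obs();p=o['position'];print(p,o['ee_rot'],o['ft_force'])
R=np.array([[.995,.0998],[-.0998,.995]]);print(R@(p[:2]-[.6536,.029]))
b=snap('side')['image'][130:240,215:355]
cv2.imwrite('pics/s4.png',cv2.resize(np.clip(b*1.5,0,255).astype('uint8'),(700,550),interpolation=cv2.INTER_CUBIC))
```

```text
[0.65281512 0.02628154 0.04632942] [ 6.70089543e-01  7.42280150e-01 -2.74317780e-04 -3.26641375e-04] [-3.6549532   1.03235093  3.10520267]
[-0.00105226 -0.00262654]
```

View pics/s4.png

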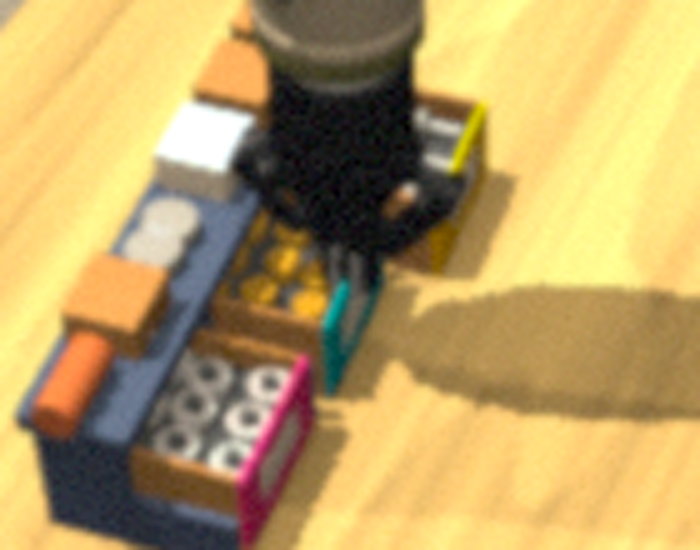

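Teal front is about 3 mm short of flush, beside the pink front. Nudging 2 mm, releasing slightly and lifting.

Request:
step_arm --pt "1 2 0 0 0 0 0" --pt "1 2 0 0 0 0 0" --pt "0.9 2 0 0 0 0 0" --pt "0.8 2 0 0 0 0 0" --pt "0.8 2 0 0 0 0 0" --pt "0.8 2 0 0 0 0 0" --pt "0.8 2 0 10 0 0 0" --pt "0.8 2 0 40 0 0 0" --pt "0.8 -40 0 80 0 0 0" --pt "0.8 -70 0 110 0 0 0"

```text
clock: 7.65
position: [0.5826, 0.0265, 0.1572]
ee_rot: [0.67, 0.742, 0.0, -0.0]
ft_force: [0.3, -1.3, 0.4]
grip_width: 0.195
grasp_force: 0.0
```

Now yellow: go before its front, descend with shut fingers and push.

Request:
step_arm --pt "1 7 -40 0 0 0 0" --pt "1 7 -80 0 0 0 0" --pt "1 7 -114 0 0 0 0" --pt "1 7 -114 0 0 0 0" --pt "1 7 -114 -40 0 0 0" --pt "1 7 -114 -80 0 0 0" --pt "1 7 -114 -110 0 0 0" --pt "1 7 -114 -122 0 0 0" --pt "1 7 -114 -122 0 0 0" --pt "1 7 -114 -122 0 0 0"

```text
clock: 8.65
position: [0.5915, -0.0875, 0.0358]
ee_rot: [0.67, 0.742, 0.001, 0.001]
ft_force: [0.7, -0.4, 1.5]
grip_width: 0.001
grasp_force: 0.0
```

Request:
step_arm --pt "1 10 1 0 0 0 0" --pt "1 20 2 0 0 0 0" --pt "1 24 2 0 0 0 0" --pt "1 28 3 0 0 0 0" --pt "1 32 3 0 0 0 0" --pt "1 36 4 0 0 0 0" --pt "1 40 4 0 0 0 0" --pt "1 44 4 0 0 0 0" --pt "1 44 4 0 0 0 0"

```text
clock: 9.55
position: [0.634, -0.084, 0.034]
ee_rot: [0.67, 0.742, -0.001, -0.0]
ft_force: [-3.5, -0.3, 3.5]
grip_width: -0.001
grasp_force: 1.8
```

Run:
```python
from h import *
o=manip.get_obs();p=o['position'];print(p,o['ft_force'],o['clock'])
R=np.array([[.995,.0998],[-.0998,.995]]);print(R@(p[:2]-[.6536,.029]))
b=snap('side')['image'][130:240,215:355]
cv2.imwrite('pics/s5.png',cv2.resize(np.clip(b*1.5,0,255).astype('uint8'),(700,550),interpolation=cv2.INTER_CUBIC))
```

```text
[ 0.63402797 -0.08402429  0.03403661] [-3.50408609 -0.32392475  3.51652879] 9.55
[-0.03075399 -0.11050588]
```

View pics/s5.png

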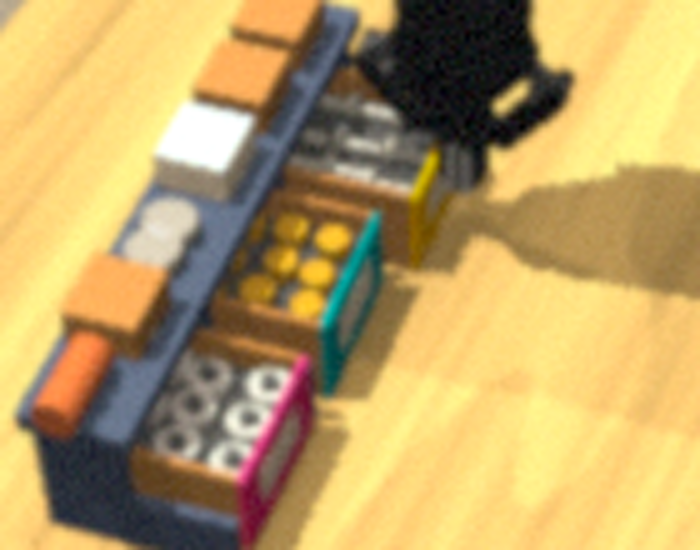

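Teal's front corners are at (375,213) and (326,325), yellow's at (437,150) and (415,197), pink's at (308,360) and (242,478). Yellow is being pushed and is still out. Measuring.

Run:
```python
from h import *
s=snap('side'); R=np.array([[.995,.0998],[-.0998,.995]])
T=ray(s,np.array([[375,213],[326,325],[437,150],[415,197],[308,360],[242,478]])/5+[215,130],.06)[:,:2]
print((T-[.6536,.029])@R.T)
P=np.array([[0,-.045,.06],[0,.045,.06],[0,-.155,.06],[0,-.065,.06]])
P[:,:2]=P[:,:2]@R+[.6536,.029]; print((proj(s,P)-[215,130])*5)
```

```text
[[-0.00064353 -0.04553904]
 [-0.00329106  0.0418228 ]
 [-0.01776684 -0.10408753]
 [-0.01785498 -0.06429427]
 [-0.00272545  0.06809612]
 [ 0.00163673  0.15275959]]
[[373.58971944 213.40551265]
 [318.16124071 327.8160623 ]
 [435.30816629  86.0117687 ]
 [385.27927315 189.27697267]]
```

Teal is good (-2 mm, straight). Yellow is still out 18 mm, so push 17 mm more, then back off.

Request:
step_arm --pt "1 4 0 0 0 0 0" --pt "1 8 1 0 0 0 0" --pt "1 12 1 0 0 0 0" --pt "1 15 2 0 0 0 0" --pt "1 17 2 0 0 0 0" --pt "1 17 2 0 0 0 0" --pt "1 17 2 0 0 0 0"

```text
clock: 10.35
position: [0.651, -0.0819, 0.034]
ee_rot: [0.67, 0.742, -0.0, -0.0]
ft_force: [-4.8, -0.9, 3.5]
grip_width: -0.003
grasp_force: 2.5
```

Request:
step_arm --pt "1 -20 -2 0 0 0 0" --pt "1 -50 -5 0 0 0 0" --pt "1 -50 -5 50 0 0 0" --pt "1 -50 -5 100 0 0 0" --pt "1 -80 -50 150 0 0 0" --pt "1 -110 -90 180 0 0 0" --pt "1 -150 -120 200 0 0 0" --pt "1 -180 -150 200 0 0 0" --pt "1 -180 -150 200 0 0 0"

```text
clock: 11.25
position: [0.4693, -0.2355, 0.2356]
ee_rot: [0.672, 0.741, -0.0, 0.002]
ft_force: [0.2, -0.3, 0.6]
grip_width: 0.001
grasp_force: 0.0
```

Run:
```python
from h import *
o=manip.get_obs();print(o['position'],o['ft_force'],o['clock'])
a=snap('top')['image'][110:210,240:400]; b=snap('side')['image'][120:250,215:375]
f=lambda a:cv2.resize(np.clip(a*1.6,0,255).astype('uint8'),(400,a.shape[0]*400//160),interpolation=cv2.INTER_CUBIC)
a,b=f(a),f(b); a=cv2.copyMakeBorder(a,0,b.shape[0]-a.shape[0],0,0,0)
cv2.imwrite('pics/f.png',np.hstack([a,b]))
```

```text
[ 0.46932425 -0.23551394  0.23561545] [ 0.18803567 -0.27237215  0.5602581 ] 11.25
```

View pics/f.png

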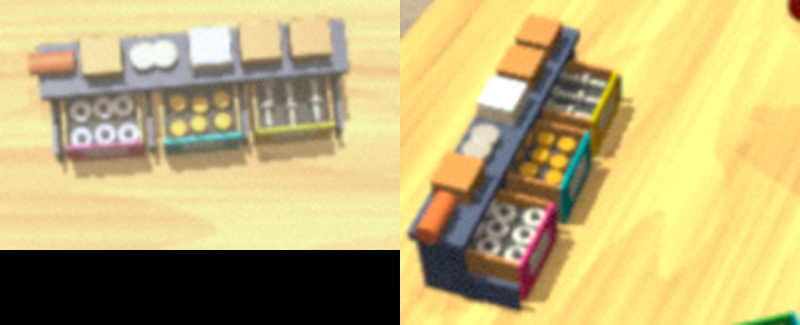

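All three boxes look seated in a row. Checking the front edges numerically by colour.

Run:
```python
from h import *
R=np.array([[.995,.0998],[-.0998,.995]])
for n in('top','side'):
  c=snap(n);im=c['image'];hsv=cv2.cvtColor(im,cv2.COLOR_BGR2HSV)
  G=np.indices(im.shape[:2])[::-1].reshape(2,-1).T
  W=((ray(c,G,.06)[:,:2]-[.6536,.029])@R.T).reshape(400,640,2)
  for k,(lo,hi,y) in {'pink':(150,178,.11),'teal':(82,98,0),'yel':(22,34,-.11)}.items():
    m=(hsv[...,0]>=lo)&(hsv[...,0]<=hi)&(hsv[...,1]>130)&(abs(W[...,1]-y)<.05)&(abs(W[...,0])<.03)
    ys,xs=W[...,1][m],W[...,0][m]
    # top rim: rearmost coloured per y bin
    b=np.round((ys-y)/.006); pts=np.array([(t*.006,np.percentile(xs[b==t],85)) for t in np.unique(b) if (b==t).sum()>=1])
    q=np.polyfit(pts[:,0],pts[:,1],1); print(n,k,m.sum(),'y',ys.min(),ys.max(),'x',q[1],'slope',q[0])
```

```text
Traceback (most recent call last):
IndexError: too many indices for array: array is 1-dimensional, but 2 were indexed
```

Run:
```python
from h import *
R=np.array([[.995,.0998],[-.0998,.995]])
for n in('top','side'):
  c=snap(n);im=c['image'];hsv=cv2.cvtColor(im,cv2.COLOR_BGR2HSV)
  G=np.indices(im.shape[:2])[::-1].reshape(2,-1).T
  W=((ray(c,G,.06)[:,:2]-[.6536,.029])@R.T).reshape(400,640,2)
  for k,(lo,hi,y) in {'pink':(145,179,.11),'teal':(80,100,0),'yel':(23,34,-.11)}.items():
    m=(hsv[...,0]>=lo)&(hsv[...,0]<=hi)&(hsv[...,1]>(150 if k=='yel' else 80))&(abs(W[...,1]-y)<.055)&(abs(W[...,0])<.03)
    if m.sum()<15: print(n,k,m.sum());continue
    ys,xs=W[...,1][m],W[...,0][m]
    b=np.round((ys-y)/.006); pts=np.array([(t*.006,np.percentile(xs[b==t],85)) for t in np.unique(b)])
    q=np.polyfit(pts[:,0],pts[:,1],1); print(n,k,m.sum(),'y',np.round([ys.min(),ys.max()],4),'x',q[1].round(4),'slope',q[0].round(3))
```

```text
top pink 24 y [0.067  0.1496] x 0.0017 slope 0.033
top teal 63 y [-0.0442  0.0388] x 0.0022 slope -0.019
top yel 0
side pink 169 y [0.0653 0.1647] x 0.002 slope -0.008
side teal 110 y [-0.0441  0.0546] x 0.0003 slope -0.045
side yel 75 y [-0.1508 -0.0598] x 0.0029 slope -0.024
```

```bash
python3 -c "
from workcell import manip
print(manip.hand_in())"
```

```text
the job is handed in; nothing more can be done
None
```

The job is handed in: teal is in the middle bay, yellow is pushed home and pink was already in. All three fronts measured within about 3 mm of flush and under 0.05 rad from straight; no verdict came back.

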